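# Set the backlash of an open gear pair

## Task

The big gear wheel has too much free play against the pinion. Rock its crank gently to and fro, twice over, until you feel the teeth bear each way, so as to measure the play; then swing the pinion plate in by its hand grip until the crank grip has about 2 mm of free play in all (not under 1, not over 3), without wedging the pinion hard into the wheel, and rock the crank to and fro twice again, gently, to prove the setting. Leave the tools lying near the drive alone.

Things in the scene. Friction and masses are not known exactly. Their poses are not given: they have to be found in the camera images.
- gear_bed: Grey cast bed plate, 240 x 225 x 14 mm, bolted down and immovable, that carries the whole gear drive. Origin: centre of its underside on the bench; x to the far side (pivot bolt), y to the left (wheel side), z up. Wheel axis at (0, 35) mm, swing-plate pivot at (85, -55) mm in this frame.
- wheel_axis (a point): Point on the vertical axis of the big steel gear wheel (20 teeth, 132 mm outer diameter, teeth 54 to 74 mm above the bench), at the top of its teeth. A flat crank arm (20 mm wide, its top 87 mm above the bench) lies across the wheel from here out to the crank grip.
- crank_grip (a point): Centre of the crank's hand grip: upright black cylinder, 22 mm diameter, 88 to 142 mm above the bench (this point 118 mm), 105 mm from the wheel axis, on the side away from the pinion. In its play it moves with 1 N (3 N if gripped hard); at each end a tooth meets the locked pinion and the force climbs steeply. Bear with 3 to 10 N; 25 N bruises the teeth and can push the swing plate back out.
- wheel (a joint): Turn of the wheel and crank about the vertical wheel axis, rad, anticlockwise from above positive; near 0. One milliradian is 0.105 mm at the crank grip. The free play is centred near 0 and measures about 5 to 13 mm at the crank grip at the start, different every time.
- plate_pivot (a point): Pivot bolt (vertical axis) of the swing plate, at the plate's top. The swing plate is a flat steel bar 200 x 52 x 8 mm that carries a grey worm gearbox and on it the 72 mm pinion (10 teeth, steel; the self-locking gearbox holds it from turning), whose centre lies 85 mm from the pivot.
- plate_grip (a point): Centre of the swing plate's hand grip: upright black cylinder, 22 mm diameter, 58 to 112 mm above the bench (this point 88 mm), at the plate's near end, 175 mm from the pivot. Moving it toward the wheel's side (bed +y) closes the mesh: each mm here takes about 0.7 mm off the play at the crank grip. The clamp bolt is nipped: the plate is stiff (about 14 N here) and stays where it is left.
- swing_plate (a joint): Turn of the swing plate about its pivot, rad, growing as the pinion goes into mesh; 0 is fully out. The play is all gone somewhere between 0.06 and 0.13: the gearbox's seat on the plate differs by up to 3 mm either way each time, so the plate's position alone does not tell the play.
- oil_can: Oil can, 72 x 88 mm, 202 mm tall with its spout, standing to the right of the drive; origin at the centre of its underside. Bystander.
- spanner_17: Large open-ended spanner, 200 x 42 x 6 mm, lying left of the drive. Bystander.
- spanner_13: Smaller open-ended spanner, 161 x 32 x 6 mm, lying left of the drive. Bystander.
- tape_measure: Tape measure, 85 x 62 x 37 mm, lying right of the drive. Bystander.

How it is judged (in metres and radians):
On the way, in this order (a step that is already met when the one before it is completed fails the run):
1. with the swing plate as it was found, the wheel is rocked until a tooth bears on the pinion one way (contact force between pinion_c0 and wheel_c0 above 3 N and distance of plate_grip from where it was at the start of the episode below 0.003 m), for 0.05 s.
2. and the other way (contact force between pinion_c0 and wheel_c1 above 3 N and distance of plate_grip from where it was at the start of the episode below 0.003 m), for 0.05 s.
3. with the pinion set to the right mesh, the wheel is rocked until a tooth bears one way (contact force between pinion_c0 and wheel_c0 above 3 N and horizontal distance between pinion_c1 and wheel_c2 between 0.0904 and 0.092 m), for 0.05 s.
4. and the other way (contact force between pinion_c0 and wheel_c1 above 3 N and horizontal distance between pinion_c1 and wheel_c2 between 0.0904 and 0.092 m), for 0.05 s.
At the end, for the whole second after the job is handed in: The pinion's distance from the wheel leaves a free play of 0.6 to 3.2 mm in all at the crank grip (centre distance 90.4 to 92.0 mm), and the wheel is at rest (horizontal distance between pinion_c1 and wheel_c2 between 0.0904 and 0.092 m and velocity of joint wheel between -0.05 and 0.05 rad/s); the robot touches nothing.
It fails at once if the crank or the plate is forced: a tooth bears on the pinion with more than 60 N (some 30 N at the crank grip) (contact force between pinion_c0 and wheel_c0 above 60 N or contact force between pinion_c0 and wheel_c1 above 60 N).
It fails at once if the pinion is wedged hard into the wheel: both flanks loaded with more than 15 N at once (contact force between pinion_c0 and wheel_c0 above 15 N and contact force between pinion_c0 and wheel_c1 above 15 N).
It fails at once if a tool near the drive is shifted by more than 30 mm (distance of any of oil_can, spanner_17, spanner_13, tape_measure from where it was at the start of the episode above 0.03 m).
It also fails if it takes over 72 s, if anything falls off the work surface, if the arm or the gripper's body presses on something with over 40 N, if the wrist force passes 120 N, or if a joint passes its speed limit or range.

## Robot

A 6-joint arm with a two-finger parallel gripper is mounted at the origin on a cart in front of the work surface, level with it; the furniture and walls round the work are solid. World frame = base frame: x ahead of the robot, y to its left, z up, the work surface at z = 0. Lengths are in m, angles in degrees, forces in N, time in s.
With the tool pointing down it reaches from about 0.375 to 0.9 m from the base axis. Payload 3.1 kg.
Tool frame: the origin (TCP) lies between the finger pads; the fingertips stand 25 mm ahead of it and the grasp point (between the pads) lies 6 mm ahead of it (bot.nose_length is the distance from the TCP to the fingertips, in m); z points along the fingers, y is the direction in which the jaws open and shut (so a half turn about z gives the same grasp; the last joint's range is limited). The gripper opens to 85 mm and grips with 20 to 120 N. Pads are 22 mm wide; open, the fingers measure 114 mm over their backs; the gripper's body (76 mm by 85 mm) begins 54 mm behind the grasp point. The pads swing forward as they close: fully open they stand 13 mm farther back than shut.
Start: joints at [-75.716, 30.224, 82.088, -0, 67.689, -10.227], TCP at [0.259, -0.569, 0.256] pointing down, gripper open.
Joint ranges: [-176.69, 176.69], [-43.24, 126.21], [12.49, 139.97], [-82, 262], [0, 151.66], [-163.58, 163.58]. Speed limits (degrees/s): [159.86, 159.86, 180, 180, 180, 180].

## Interface

Orientations are given as a 3x3 rotation matrix whose columns are the frame's x, y, z axes.
In Python, from workcell import status, viewer, bot gives the robot as it stands.
- The arm moves only by the tool servo_tool, never from a script. Its argument "steps" is text: rows parted by semicolons, each of 5 numbers parted by spaces: the shift along the tool's x, y, z in units of 15 cm (1.0 is 15 cm), then the turn about the tool's z in units of 120 degrees (1.0 is 120 degrees), then the opening in per cent of the stroke, from 0 (shut) to 100 (fully open). In form: dx dy dz yaw fingers; .... A call has 1 to 12 rows; each row shifts and turns the commanded pose from where the row before left it, along the tool's axes as they then stand; what a row does not reach is not made up. A row lasts 1/10 s, in which the tool goes at most 50 mm and 8.59 degrees, less where a joint would pass 70% of its speed; a pose out of reach is approached as far as the arm can. A call with a number of a shift or a turn outside -1 to 1 is refused whole. A call with a gripper value outside its range is refused whole. The fingers move at their own pace and stop on an object; "newtons" is the grip in N (left out, the last holds). Time passes only in rows, so rows that do not move let the fingers close. It gives the time, the measured TCP pose, the force and the opening at its end, in the units of the state.
- status.read_state(): the state, without advancing time (a new reading comes with each control period).
- viewer.camera(name): name is "scene" or "top" or "wrist"; returns a dict with "image" (420x560x3 uint8, red, green, blue), "fx", "fy", "cx", "cy" (pixels), "D" ([k1, k2, p1, p2, k3] as OpenCV has them; the pictures are not rectified), "rvec" (rotation vector, rad) and "tvec" (3), from world to camera coordinates, as OpenCV has them. Camera axes: x right, y down, z forward; pixel columns grow to the right and rows downward; lengths in m; the calibration is good to about 2 mm. A picture is of the moment at which its call begins. There is no depth.
- bot.sign_off(): hands the job in, once; it reports no verdict.
The state is a dict: "time_s": time; "joint_pos": joint angles; "joint_vel": joint speeds; "effort": joint torques, N m; "ee_pos": TCP position; "tool_rot": TCP orientation; "contact_force": force on the tool from outside, world axes, zero at the start; "torque": the same for the moment, N m; "gripper_width": opening from 0.0 (shut) to 1.0 (fully open).
Only numpy, scipy, OpenCV 4.12 (cv2) and the standard library are available. Lean on these libraries where they do the work, as an engineer would, in place of code of your own. Each camera call takes 0.05 s, during which the arm holds its last target. There are 200 camera calls.

## Working session

There is one attempt and no reset: what is moved stays moved. The work goes in short steps, Python scripts to look and compute and a tool call to move; the robot and the scene stay as the last step left them, time stands still between calls to the robot, and variables do not carry over. Pictures are saved under pics/ and viewed, about 8 in all and at most 12, crops included, and the job is handed in when it is done.

Besides the shell and the picture viewer there is one more tool, called after "Emit:" as name(argument=value, ...), one argument or row to a line, values as JSON. servo_tool: Moves the arm, as the interface text tells. Its arguments: {"type":"object","properties":{"steps":{"type":"string"},"newtons":{"type":"number"}},"required":["steps"]}

```bash
mkdir -p pics
python3 - <<'E'
from workcell import status, viewer, bot
import cv2,pickle,numpy as np
s=status.read_state();print({k:np.round(v,4).tolist() for k,v in s.items()})
for n in("top","scene"):
    c=viewer.camera(n);pickle.dump(c,open(n+'.pkl','wb'))
    cv2.imwrite(f'pics/{n}0.png',cv2.resize(c["image"][:,:,::-1],(784,588)))
    print(n,c["fx"],c["D"],c["rvec"],c["tvec"])
E
```

```text
{'time_s': 0.0, 'joint_pos': [-75.7168, 30.2792, 82.1573, 0.0011, 67.6894, -10.2271], 'joint_vel': [0.0366, 0.0092, -0.0686, -0.0337, 0.0388, 0.0216], 'effort': [-0.0008, -44.2355, -17.8022, -0.0003, 0.0085, -0.0], 'ee_pos': [0.2592, -0.568, 0.2553], 'tool_rot': [[0.9099, 0.4148, -0.0005], [0.4148, -0.9099, 0.0021], [0.0004, -0.0022, -1.0]], 'contact_force': [0.4281, -0.0963, -0.4182], 'torque': [0.0136, -0.0324, 0.0233], 'gripper_width': 1.0008}
top 512.940945976574 [-0.02251631  0.          0.          0.          0.        ] [ 2.18561779 -2.19547545  0.08464523] [0.01268828 0.58336478 1.27244793]
scene 453.0457029138658 [-0.06576949  0.          0.          0.          0.        ] [ 0.87576093 -2.61958734  0.98240357] [0.45457947 0.310066   0.91239009]
```

View pics/top0.png

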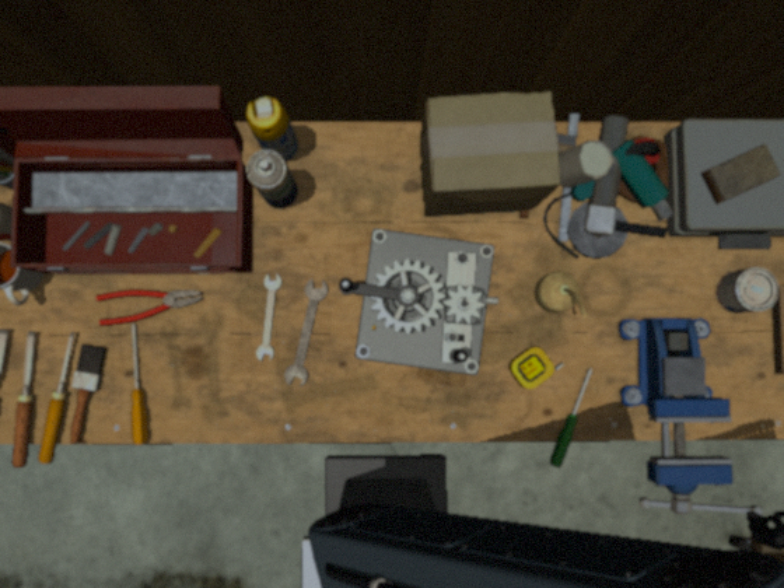

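View pics/scene0.png

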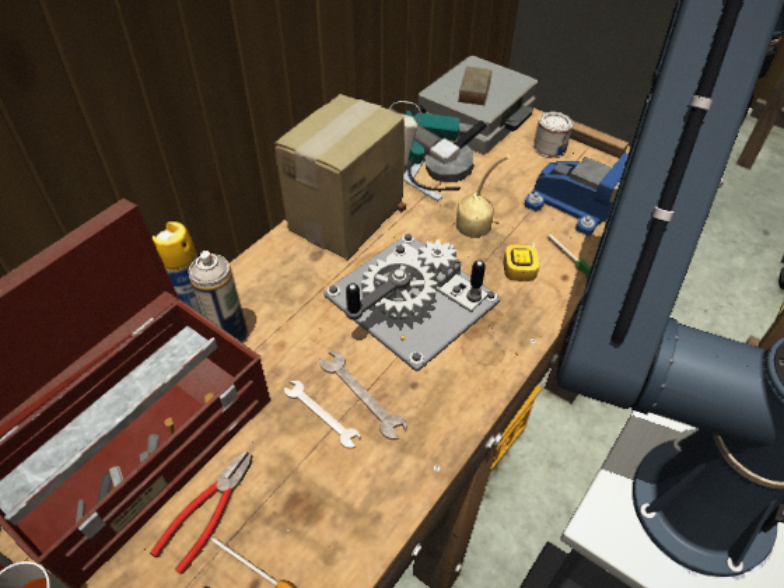

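Top view (784x588): bed bolts at (378,237), (487,250), (363,351), (470,366); hub at (408,296); crank grip top at (346,285); plate grip top at (460,355). The scene view confirms the two black upright grips.

```bash
cat > h.py <<'E'
import cv2,pickle,numpy as np
def ray(c,px,z):
    K=np.array([[c["fx"],0,c["cx"]],[0,c["fy"],c["cy"]],[0,0,1]])
    n=cv2.undistortPoints(np.array([[px]],float),K,c["D"])[0,0]
    R=cv2.Rodrigues(c["rvec"])[0]; C=-R.T@np.ravel(c["tvec"]); d=R.T@np.r_[n,1]
    return C+d*(z-C[2])/d[2]
def proj(c,P):
    K=np.array([[c["fx"],0,c["cx"]],[0,c["fy"],c["cy"]],[0,0,1]])
    return cv2.projectPoints(np.array(P,float).reshape(-1,1,3),c["rvec"],c["tvec"],K,c["D"])[0][:,0]
E
python3 - <<'E'
from h import *
for n in('top',):
    c=pickle.load(open(n+'.pkl','rb'))
    for k,p,z in [('b1',(378,237),.02),('b2',(487,250),.02),('b3',(363,351),.02),('b4',(470,366),.02),('hub',(408,296),.09),('crank',(346,285),.142),('pivot',(462,257),.03),('pgrip',(460,355),.112)]:
        print(k,ray(c,(p[0]/1.4,p[1]/1.4),z).round(4))
t=pickle.load(open('top.pkl','rb'));s=pickle.load(open('scene.pkl','rb'))
a=cv2.resize(t["image"][155:275,240:370],None,fx=5,fy=5,interpolation=2)[:,:,::-1]
cv2.imwrite('pics/a.png',a)
b=cv2.resize(s["image"][160:265,225:365],None,fx=5.5,fy=5.5,interpolation=2)[:,:,::-1]
cv2.imwrite('pics/b.png',b)
E
```

```text
b1 [0.691  0.0183 0.02  ]
b2 [ 0.6666 -0.179   0.02  ]
b3 [0.4853 0.0461 0.02  ]
b4 [ 0.4576 -0.1454  0.02  ]
hub [ 0.5788 -0.0322  0.09  ]
crank [0.5937 0.0711 0.142 ]
pivot [ 0.6527 -0.1323  0.03  ]
pgrip [ 0.4785 -0.1171  0.112 ]
```

View pics/a.png

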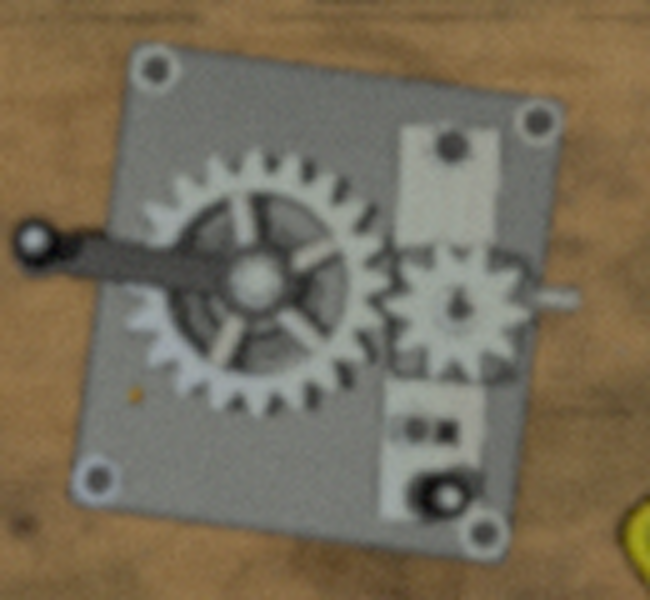

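View pics/b.png

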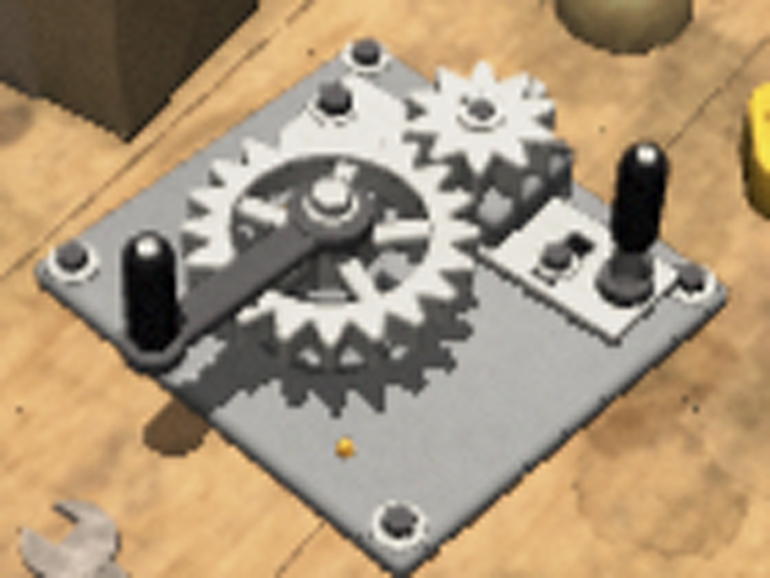

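Enlarged top crop: crank grip top (33,238), hub (257,283), plate grip top (447,497), pivot (452,146). Enlarged scene crop: crank grip top (149,243), plate grip top (647,155).

```bash
cat >> h.py <<'E'
def to(target,yang=None):
    "tool-axis shift (units) and yaw (units) to world target / tool-y heading"
    from workcell import status
    s=status.read_state();R=np.array(s["tool_rot"]);d=R.T@(np.array(target)-s["ee_pos"])/.15
    print("t",s["time_s"],"ee",np.round(s["ee_pos"],4),"F",np.round(s["contact_force"],2),"w",round(s["gripper_width"],3),"units",d.round(4))
    if yang is not None:
        a=np.degrees(np.arctan2(R[1,1],R[0,1]));print("y heading",a,"yaw units",[-(((yang-a+o)+180)%360-180)/120 for o in(0,180)])
E
python3 - <<'E'
from h import *
t=pickle.load(open('top.pkl','rb'));s=pickle.load(open('scene.pkl','rb'))
T=lambda x,y:(240+x/5,155+y/5); S=lambda x,y:(225+x/5.5,160+y/5.5)
for k,p,q,z in[('crank',(33,238),(149,243),.142),('pgrip',(447,497),(647,155),.112),('hub',(257,283),(332,195),.095),('pivot',(452,146),(333,97),.03)]:
    print(k,ray(t,T(*p),z).round(4),ray(s,S(*q),z).round(4))
to([.5935,.071,.25],-8.4)
E
```

```text
crank [0.5959 0.0724 0.142 ] [0.5942 0.0715 0.142 ]
pgrip [ 0.4766 -0.119   0.112 ] [ 0.4734 -0.1178  0.112 ]
hub [ 0.5781 -0.0319  0.095 ] [ 0.5764 -0.0294  0.095 ]
pivot [ 0.6511 -0.1332  0.03  ] [ 0.6489 -0.1308  0.03  ]
t 0.1 ee [ 0.2592 -0.5681  0.2554] F [0.76 0.08 0.21] w 0.997 units [ 3.7956 -2.9519  0.0432]
y heading -65.48971989649583 yaw units [np.float64(-0.47574766580413197), np.float64(1.0242523341958683)]
```

Emit:
servo_tool(
  steps="0.1 -0.07 0 0 100;0.19 -0.15 0 0 100;0.19 -0.15 0 0 100;0.19 -0.15 0 0 100;0.19 -0.15 0 0 100;0.19 -0.15 0 0 100;0.19 -0.15 0 0 100;0.19 -0.15 0 0 100;0.19 -0.15 0 0 100;0.19 -0.15 0 0 100;0.19 -0.15 0 0 100;0.19 -0.15 0 0 100",
  newtons=20,
)

```text
time_s: 1.3
ee_pos: [0.4511, -0.1947, 0.2563]
tool_rot: [[0.91, 0.415, -0.001], [0.415, -0.91, 0.001], [-0.0, -0.001, -1.0]]
contact_force: [0.4, -0.2, -0.6]
gripper_width: 1.0
```

Emit:
servo_tool(
  steps="0.19 -0.15 0 0 100;0.19 -0.15 0 0 100;0.19 -0.15 0 0 100;0.19 -0.15 0 0 100;0.19 -0.15 0 0 100;0.19 -0.15 0 0 100;0.19 -0.15 0 0 100;0.18 -0.14 0 0 100;0.1 -0.08 0 0 100",
)

```text
time_s: 2.2
ee_pos: [0.5916, 0.0795, 0.2561]
tool_rot: [[0.909, 0.417, -0.0], [0.417, -0.909, 0.001], [0.0, -0.001, -1.0]]
contact_force: [-0.4, 0.0, -0.2]
gripper_width: 1.001
```

Emit:
servo_tool(
  steps="0 0 0 -0.07 100;0 0 0 -0.07 100;0 0 0 -0.07 100;0 0 0 -0.07 100;0 0 0 -0.07 100;0 0 0 -0.07 100;0 0 0 -0.06 100;0 0 0 0 100;0 0 0 0 100",
)

```text
time_s: 3.1
ee_pos: [0.5911, 0.0767, 0.2562]
tool_rot: [[0.139, 0.99, -0.001], [0.99, -0.139, 0.0], [0.0, -0.001, -1.0]]
contact_force: [0.2, -0.1, 0.4]
gripper_width: 1.001
```

Run:
```python
from h import *
to([.5945,.0715,.126],-9)
```

```text
t 3.1 ee [0.5911 0.0767 0.2562] F [ 0.24 -0.08  0.43] w 1.001 units [-0.031   0.0281  0.8678]
y heading -8.007710990651306 yaw units [np.float64(0.008269075077905797), np.float64(-1.491730924922094)]
```

Emit:
servo_tool(
  steps="-0.03 0.028 0.05 0.01 100;0 0 0.12 0 100;0 0 0.12 0 100;0 0 0.12 0 100;0 0 0.12 0 100;0 0 0.12 0 100;0 0 0.12 0 100;0 0 0.1 0 100;0 0 0 0 100;0 0 0 0 100",
)

```text
time_s: 4.1
ee_pos: [0.5954, 0.0707, 0.1254]
tool_rot: [[0.159, 0.987, -0.001], [0.987, -0.159, 0.0], [-0.0, -0.001, -1.0]]
contact_force: [0.3, -0.2, 0.4]
gripper_width: 1.001
```

Run:
```python
from h import *
from workcell import viewer
to([.5945,.0715,.124],-9)
for n,(y0,y1,x0,x1) in {'scene':(120,300,170,410)}.items():
    c=viewer.camera(n);cv2.imwrite('pics/c1.png',cv2.resize(c["image"][y0:y1,x0:x1,::-1],None,fx=3,fy=3))
```

```text
t 4.1 ee [0.5954 0.0707 0.1254] F [ 0.3  -0.15  0.4 ] w 1.001 units [ 0.0043 -0.0068  0.0095]
y heading -9.165956985093228 yaw units [np.float64(-0.0013829748757769285), np.float64(1.4986170251242232)]
```

View pics/c1.png

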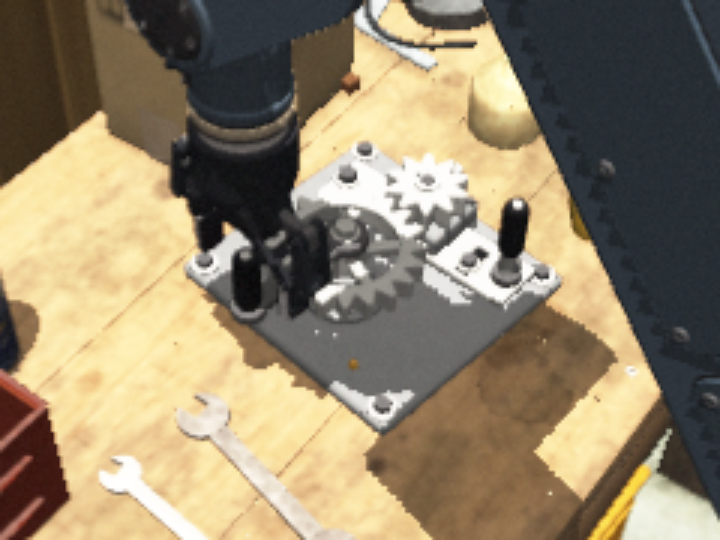

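Emit:
servo_tool(
  steps="0 0 0 0 40;0 0 0 0 40;0 0 0 0 40;0 0 0 0 40;0 0 0 0 30;0 0 0 0 24;0 0 0 0 20;0 0 0 0 20;0 0 0 0 20",
  newtons=20,
)

```text
time_s: 5.05
ee_pos: [0.5956, 0.0709, 0.126]
tool_rot: [[0.158, 0.987, 0.0], [0.987, -0.158, 0.0], [0.0, 0.0, -1.0]]
contact_force: [0.0, -0.2, 2.3]
gripper_width: 0.25
```

Emit:
servo_tool(
  steps="0 0.004 0 0 20;0 0.004 0 0 20;0 0.004 0 0 20;0 0.004 0 0 20;0 0 0 0 20;0 0 0 0 20",
)

```text
time_s: 5.65
ee_pos: [0.5971, 0.0707, 0.126]
tool_rot: [[0.159, 0.987, -0.002], [0.987, -0.159, 0.001], [0.0, -0.002, -1.0]]
contact_force: [-3.3, 0.7, 5.6]
gripper_width: 0.252
```

Emit:
servo_tool(
  steps="0 0.003 0 0 20;0 0 0 0 20;0 0 0 0 20",
)

```text
time_s: 5.95
ee_pos: [0.5975, 0.0707, 0.126]
tool_rot: [[0.159, 0.987, -0.002], [0.987, -0.159, 0.001], [0.0, -0.002, -1.0]]
contact_force: [-2.6, 0.9, 6.0]
gripper_width: 0.253
```

Emit:
servo_tool(
  steps="0 0.003 0 0 20;0 0 0 0 20;0 0 0 0 20",
)

```text
time_s: 6.25
ee_pos: [0.5977, 0.0706, 0.126]
tool_rot: [[0.159, 0.987, -0.002], [0.987, -0.159, 0.001], [0.0, -0.002, -1.0]]
contact_force: [-2.5, 0.6, 5.4]
gripper_width: 0.257
```

Emit:
servo_tool(
  steps="0 0.004 0 0 20;0 0.004 0 0 20;0 0 0 0 20;0 0 0 0 20",
)

```text
time_s: 6.65
ee_pos: [0.599, 0.0705, 0.126]
tool_rot: [[0.159, 0.987, -0.002], [0.987, -0.159, 0.001], [0.001, -0.002, -1.0]]
contact_force: [-2.5, 1.2, 6.0]
gripper_width: 0.253
```

Emit:
servo_tool(
  steps="0 0.004 0 0 20;0 0.004 0 0 20;0 0 0 0 20;0 0 0 0 20",
)

```text
time_s: 7.05
ee_pos: [0.6001, 0.0704, 0.1259]
tool_rot: [[0.159, 0.987, -0.002], [0.987, -0.159, 0.001], [0.001, -0.002, -1.0]]
contact_force: [-3.6, 1.0, 5.3]
gripper_width: 0.251
```

Emit:
servo_tool(
  steps="0 0.004 0 0 20;0 0.004 0 0 20;0 0 0 0 20;0 0 0 0 20",
)

```text
time_s: 7.45
ee_pos: [0.6013, 0.0704, 0.1259]
tool_rot: [[0.159, 0.987, -0.002], [0.987, -0.159, 0.001], [0.001, -0.002, -1.0]]
contact_force: [-2.8, 0.7, 5.8]
gripper_width: 0.252
```

Emit:
servo_tool(
  steps="0 0.004 0 0 20;0 0.004 0 0 20;0 0 0 0 20;0 0 0 0 20",
)

```text
time_s: 7.85
ee_pos: [0.6024, 0.0702, 0.1259]
tool_rot: [[0.159, 0.987, -0.002], [0.987, -0.159, 0.001], [0.001, -0.003, -1.0]]
contact_force: [-2.9, 2.5, 5.5]
gripper_width: 0.25
```

Emit:
servo_tool(
  steps="0 0.004 0 0 20;0 0.004 0 0 20;0 0 0 0 20;0 0 0 0 20",
)

```text
time_s: 8.25
ee_pos: [0.6037, 0.0701, 0.1259]
tool_rot: [[0.159, 0.987, -0.002], [0.987, -0.159, 0.001], [0.001, -0.002, -1.0]]
contact_force: [-2.9, 3.4, 5.8]
gripper_width: 0.253
```

Emit:
servo_tool(
  steps="0 0.004 0 0 20;0 0.004 0 0 20;0 0 0 0 20;0 0 0 0 20",
)

```text
time_s: 8.65
ee_pos: [0.6041, 0.07, 0.1259]
tool_rot: [[0.159, 0.987, -0.004], [0.987, -0.159, 0.001], [0.001, -0.004, -1.0]]
contact_force: [-4.0, 1.7, 6.6]
gripper_width: 0.25
```

Emit:
servo_tool(
  steps="0 0.005 0 0 20;0 0.005 0 0 20;0 0 0 0 20;0 0 0 0 20",
)

```text
time_s: 9.05
ee_pos: [0.6043, 0.07, 0.1259]
tool_rot: [[0.159, 0.987, -0.007], [0.987, -0.159, 0.002], [0.001, -0.007, -1.0]]
contact_force: [-7.4, 1.9, 9.5]
gripper_width: 0.256
```

Emit:
servo_tool(
  steps="0 0.005 0 0 20;0 0.005 0 0 20;0 0 0 0 20;0 0 0 0 20",
)

```text
time_s: 9.45
ee_pos: [0.6045, 0.07, 0.1259]
tool_rot: [[0.158, 0.987, -0.009], [0.987, -0.158, 0.002], [0.0, -0.01, -1.0]]
contact_force: [-9.2, 2.7, 10.7]
gripper_width: 0.25
```

Emit:
servo_tool(
  steps="0 -0.008 0 0 20;0 -0.008 0 0 20;0 -0.008 0 0 20;0 -0.008 0 0 20;0 -0.008 0 0 20;0 -0.008 0 0 20;0 -0.008 0 0 20;0 -0.008 0 0 20;0 -0.008 0 0 20;0 -0.008 0 0 20;0 0 0 0 20;0 0 0 0 20",
)

```text
time_s: 10.65
ee_pos: [0.5986, 0.0708, 0.1261]
tool_rot: [[0.157, 0.988, 0.004], [0.988, -0.157, -0.0], [0.0, 0.004, -1.0]]
contact_force: [4.2, 3.9, 2.8]
gripper_width: 0.252
```

Emit:
servo_tool(
  steps="0 -0.008 0 0 20;0 -0.008 0 0 20;0 0 0 0 20;0 0 0 0 20",
)

```text
time_s: 11.05
ee_pos: [0.5958, 0.0709, 0.1261]
tool_rot: [[0.157, 0.988, 0.003], [0.988, -0.157, -0.0], [0.0, 0.003, -1.0]]
contact_force: [4.3, 4.2, 2.0]
gripper_width: 0.247
```

Emit:
servo_tool(
  steps="0 -0.008 0 0 20;0 -0.008 0 0 20;0 0 0 0 20;0 0 0 0 20",
)

```text
time_s: 11.45
ee_pos: [0.5928, 0.0713, 0.1261]
tool_rot: [[0.158, 0.987, 0.002], [0.988, -0.158, -0.0], [-0.0, 0.002, -1.0]]
contact_force: [3.8, 2.1, 3.6]
gripper_width: 0.249
```

Emit:
servo_tool(
  steps="0 -0.005 0 0 20;0 -0.005 0 0 20;0 0 0 0 20;0 0 0 0 20",
)

```text
time_s: 11.85
ee_pos: [0.5914, 0.0716, 0.126]
tool_rot: [[0.158, 0.987, 0.002], [0.987, -0.158, -0.0], [0.0, 0.002, -1.0]]
contact_force: [5.2, 2.3, 2.1]
gripper_width: 0.249
```

Emit:
servo_tool(
  steps="0 -0.005 0 0 20;0 -0.005 0 0 20;0 0 0 0 20;0 0 0 0 20",
)

```text
time_s: 12.25
ee_pos: [0.5912, 0.0716, 0.1261]
tool_rot: [[0.159, 0.987, 0.005], [0.987, -0.159, -0.0], [0.001, 0.004, -1.0]]
contact_force: [7.0, 2.3, 0.8]
gripper_width: 0.256
```

Emit:
servo_tool(
  steps="0 -0.005 0 0 20;0 -0.005 0 0 20;0 0 0 0 20;0 0 0 0 20",
)

```text
time_s: 12.65
ee_pos: [0.591, 0.0717, 0.1261]
tool_rot: [[0.159, 0.987, 0.007], [0.987, -0.159, -0.0], [0.001, 0.007, -1.0]]
contact_force: [10.6, 1.8, -2.0]
gripper_width: 0.252
```

Emit:
servo_tool(
  steps="0 0.012 0 0 20;0 0.012 0 0 20;0 0.012 0 0 20;0 0.012 0 0 20;0 0.012 0 0 20;0 0.012 0 0 20;0 0.012 0 0 20;0 0.012 0 0 20;0 0.012 0 0 20;0 0.012 0 0 20;0 0 0 0 20;0 0 0 0 20",
)

```text
time_s: 13.85
ee_pos: [0.6026, 0.0698, 0.1258]
tool_rot: [[0.16, 0.987, -0.006], [0.987, -0.16, 0.001], [0.0, -0.006, -1.0]]
contact_force: [-2.5, 3.3, 8.3]
gripper_width: 0.254
```

Emit:
servo_tool(
  steps="0 0.006 0 0 20;0 0.006 0 0 20;0 0.006 0 0 20;0 0.004 0 0 20;0 0 0 0 20;0 0 0 0 20",
)

```text
time_s: 14.45
ee_pos: [0.6041, 0.0696, 0.1258]
tool_rot: [[0.16, 0.987, -0.01], [0.987, -0.16, 0.002], [0.0, -0.01, -1.0]]
contact_force: [-5.4, 3.2, 10.4]
gripper_width: 0.252
```

Emit:
servo_tool(
  steps="0 0.006 0 0 20;0 0.006 0 0 20;0 0 0 0 20;0 0 0 0 20",
)

```text
time_s: 14.85
ee_pos: [0.6044, 0.0696, 0.1257]
tool_rot: [[0.159, 0.987, -0.014], [0.987, -0.159, 0.002], [-0.0, -0.014, -1.0]]
contact_force: [-8.5, 3.7, 12.1]
gripper_width: 0.249
```

Emit:
servo_tool(
  steps="0 -0.014 0 0 20;0 -0.014 0 0 20;0 -0.014 0 0 20;0 -0.014 0 0 20;0 -0.014 0 0 20;0 -0.014 0 0 20;0 -0.014 0 0 20;0 -0.014 0 0 20;0 -0.014 0 0 20;0 0 0 0 20;0 0 0 0 20",
)

```text
time_s: 15.95
ee_pos: [0.5918, 0.0714, 0.1258]
tool_rot: [[0.158, 0.987, -0.0], [0.987, -0.158, -0.0], [-0.0, -0.0, -1.0]]
contact_force: [2.4, 2.5, 2.9]
gripper_width: 0.252
```

Emit:
servo_tool(
  steps="0 -0.006 0 0 20;0 -0.006 0 0 20;0 -0.006 0 0 20;0 0 0 0 20;0 0 0 0 20",
)

```text
time_s: 16.45
ee_pos: [0.5911, 0.0715, 0.1259]
tool_rot: [[0.158, 0.987, 0.004], [0.987, -0.158, -0.0], [0.0, 0.004, -1.0]]
contact_force: [6.2, 1.3, 0.9]
gripper_width: 0.252
```

Emit:
servo_tool(
  steps="0 -0.006 0 0 20;0 -0.006 0 0 20;0 0 0 0 20;0 0 0 0 20",
)

```text
time_s: 16.85
ee_pos: [0.5909, 0.0715, 0.1259]
tool_rot: [[0.158, 0.987, 0.008], [0.987, -0.158, -0.001], [0.0, 0.008, -1.0]]
contact_force: [10.6, 2.0, -2.6]
gripper_width: 0.251
```

Emit:
servo_tool(
  steps="0 0.014 0 0 20;0 0.014 0 0 20;0 0.014 0 0 20;0 0.014 0 0 20;0 0.014 0 0 20;0 0.014 0 0 20;0 0 0 0 20;0 0 0 0 20",
)

```text
time_s: 17.65
ee_pos: [0.5973, 0.0706, 0.1257]
tool_rot: [[0.16, 0.987, -0.006], [0.987, -0.16, 0.001], [0.0, -0.006, -1.0]]
contact_force: [-1.7, 3.6, 7.0]
gripper_width: 0.251
```

Emit:
servo_tool(
  steps="0 0 0 0 60;0 0 0 0 100;0 0 0 0 100;0 0 0 0 100;0 0 -0.1 0 100;0 0 -0.2 0 100;0 0 -0.2 0 100;0 0 -0.1 0 100;0 0 0 0 100",
)

```text
time_s: 18.55
ee_pos: [0.6013, 0.07, 0.2183]
tool_rot: [[0.158, 0.987, 0.005], [0.987, -0.158, -0.001], [0.0, 0.005, -1.0]]
contact_force: [0.7, 0.3, -0.3]
gripper_width: 1.0
```

Run:
```python
from h import *
from workcell import status
to([.475,-.1184,.21],83)
print(status.read_state()["joint_pos"])
```

```text
t 18.55 ee [0.6013 0.07   0.2183] F [ 0.73  0.32 -0.33] w 1.0 units [-1.3732 -0.6334  0.0517]
y heading -9.088674805497655 yaw units [np.float64(-0.7674056233791471), np.float64(0.7325943766208529)]
[-3.92181102e+00  3.11486560e+01  8.74002252e+01 -1.27456167e-02
  6.11499627e+01  5.17294242e+00]
```

Emit:
servo_tool(
  steps="-0.1 -0.05 0 0 100;-0.2 -0.09 0 0 100;-0.2 -0.09 0 0 100;-0.2 -0.09 0 0 100;-0.2 -0.09 0 0 100;-0.2 -0.09 0 0 100;-0.2 -0.09 0 0 100;-0.07 -0.04 0 0 100",
)

```text
time_s: 19.35
ee_pos: [0.4708, -0.1196, 0.2143]
tool_rot: [[0.161, 0.987, -0.005], [0.987, -0.161, 0.001], [0.001, -0.005, -1.0]]
contact_force: [0.8, 0.1, -0.5]
gripper_width: 1.003
```

Emit:
servo_tool(
  steps="0 0 0 0.07 100;0 0 0 0.07 100;0 0 0 0.07 100;0 0 0 0.07 100;0 0 0 0.07 100;0 0 0 0.07 100;0 0 0 0.07 100;0 0 0 0.07 100;0 0 0 0.07 100;0 0 0 0.07 100;0 0 0 0.03 100;0 0 0 0 100",
)

```text
time_s: 20.55
ee_pos: [0.4731, -0.1173, 0.2148]
tool_rot: [[0.993, -0.116, -0.002], [-0.116, -0.993, 0.001], [-0.003, -0.001, -1.0]]
contact_force: [0.1, 0.3, -0.4]
gripper_width: 1.003
```

Run:
```python
from h import *
to([.475,-.1184,.098],83)
```

```text
t 20.55 ee [ 0.4731 -0.1173  0.2148] F [ 0.12  0.26 -0.36] w 1.003 units [0.0155 0.0066 0.7785]
y heading -96.67723060223379 yaw units [np.float64(-1.497310255018615), np.float64(0.002689744981385426)]
```

Emit:
servo_tool(
  steps="0.015 0.007 0.08 0 100;0 0 0.14 0 100;0 0 0.14 0 100;0 0 0.14 0 100;0 0 0.14 0 100;0 0 0.08 0 100;0 0 0.06 0 100;0 0 0 0 100;0 0 0 0 100",
)

```text
time_s: 21.45
ee_pos: [0.4764, -0.1192, 0.099]
tool_rot: [[0.993, -0.116, 0.0], [-0.116, -0.993, -0.0], [0.0, 0.0, -1.0]]
contact_force: [0.2, -0.6, -0.1]
gripper_width: 0.999
```

Run:
```python
from h import *
from workcell import viewer
to([.475,-.1184,.098],83)
c=viewer.camera('scene');y0,y1,x0,x1=100,280,220,460;cv2.imwrite('pics/c2.png',cv2.resize(c["image"][y0:y1,x0:x1,::-1],None,fx=3,fy=3))
```

```text
t 21.45 ee [ 0.4764 -0.1192  0.099 ] F [ 0.18 -0.6  -0.11] w 0.999 units [-0.0102 -0.0044  0.0064]
y heading -96.67816858700162 yaw units [np.float64(-1.4973180715583467), np.float64(0.002681928441652796)]
```

View pics/c2.png

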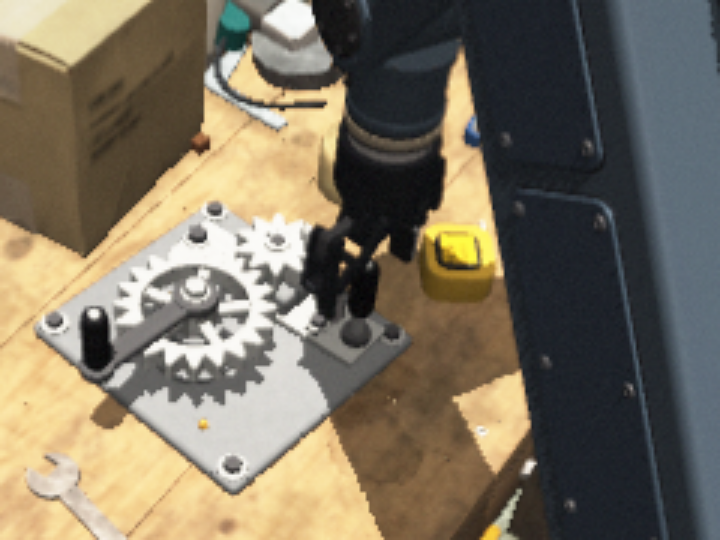

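Emit:
servo_tool(
  steps="0 0 0 0 40;0 0 0 0 40;0 0 0 0 40;0 0 0 0 30;0 0 0 0 20;0 0 0 0 20;0 0 0 0 20",
  newtons=50,
)

```text
time_s: 22.2
ee_pos: [0.4764, -0.1183, 0.0993]
tool_rot: [[0.993, -0.118, 0.001], [-0.118, -0.993, 0.001], [0.0, -0.001, -1.0]]
contact_force: [1.0, 4.9, 6.1]
gripper_width: 0.242
```

Emit:
servo_tool(
  steps="0 -0.01 0 0 20;0 -0.01 0 0 20;0 -0.01 0 0 20;0 -0.01 0 0 20;0 -0.01 0 0 20;0 -0.01 0 0 20;0 0 0 0 20;0 0 0 0 20",
)

```text
time_s: 23.0
ee_pos: [0.4768, -0.1137, 0.0993]
tool_rot: [[0.993, -0.118, -0.0], [-0.118, -0.993, -0.004], [0.0, 0.004, -1.0]]
contact_force: [-7.0, -14.8, 5.2]
gripper_width: 0.242
```

Emit:
servo_tool(
  steps="0 -0.01 0 0 20;0 -0.01 0 0 20;0 -0.01 0 0 20;0 -0.01 0 0 20;0 -0.01 0 0 20;0 -0.01 0 0 20;0 0 0 0 20;0 0 0 0 20",
)

```text
time_s: 23.8
ee_pos: [0.4774, -0.1048, 0.0992]
tool_rot: [[0.993, -0.118, -0.002], [-0.118, -0.993, -0.004], [-0.001, 0.004, -1.0]]
contact_force: [-8.2, -15.7, 5.3]
gripper_width: 0.242
```

Emit:
servo_tool(
  steps="0 -0.005 0 0 20;0 -0.005 0 0 20;0 0 0 0 20;0 0 0 0 20",
)

```text
time_s: 24.2
ee_pos: [0.4773, -0.1032, 0.0992]
tool_rot: [[0.993, -0.116, -0.002], [-0.116, -0.993, -0.004], [-0.002, 0.005, -1.0]]
contact_force: [-8.4, -16.0, 4.5]
gripper_width: 0.242
```

Emit:
servo_tool(
  steps="0 0.01 0 0 20;0 0.01 0 0 20;0 0.005 0 0 20;0 0 0 0 20;0 0 0 0 20",
)

```text
time_s: 24.7
ee_pos: [0.4773, -0.1034, 0.0992]
tool_rot: [[0.993, -0.118, -0.001], [-0.118, -0.993, 0.0], [-0.001, -0.0, -1.0]]
contact_force: [-2.1, -0.4, 5.7]
gripper_width: 0.244
```

Emit:
servo_tool(
  steps="0 0 0 0 60;0 0 0 0 100;0 0 0 0 100;0 0 0 0 100;0 0 0 0 100;0 0 -0.1 0 100;0 0 -0.2 0 100;0 0 -0.2 0 100;0 0 -0.2 0 100;0 0 -0.08 0 100;0 0 0 0 100",
)

```text
time_s: 25.8
ee_pos: [0.4792, -0.1039, 0.2177]
tool_rot: [[0.993, -0.116, 0.004], [-0.116, -0.993, -0.002], [0.005, 0.002, -1.0]]
contact_force: [-0.1, -0.1, -0.1]
gripper_width: 0.998
```

Emit:
servo_tool(
  steps="0 0 0 -0.07 100;0 0 0 -0.07 100;0 0 0 -0.07 100;0 0 0 -0.07 100;0 0 0 -0.07 100;0 0 0 -0.07 100;0 0 0 -0.07 100;0 0 0 -0.07 100;0 0 0 -0.07 100;0 0 0 -0.07 100;0 0 0 -0.03 100;0 0 0 0 100",
)

```text
time_s: 27.0
ee_pos: [0.4773, -0.1032, 0.2146]
tool_rot: [[0.158, 0.987, -0.002], [0.987, -0.158, 0.001], [0.001, -0.002, -1.0]]
contact_force: [0.5, 0.4, -0.4]
gripper_width: 0.996
```

Run:
```python
from h import *
to([.5973,.0706,.126],-9)
```

```text
t 27.0 ee [ 0.4773 -0.1032  0.2146] F [ 0.52  0.36 -0.41] w 0.996 units [1.2702 0.6078 0.5899]
y heading -9.101250514756332 yaw units [np.float64(-0.0008437542896362042), np.float64(1.499156245710364)]
```

Emit:
servo_tool(
  steps="0.1 0.05 0 0 100;0.2 0.095 0 0 100;0.2 0.095 0 0 100;0.2 0.095 0 0 100;0.2 0.095 0 0 100;0.2 0.095 0 0 100;0.12 0.06 0 0 100;0.05 0.025 0 0 100;0 0 0 0 100;0 0 0 0 100",
)

```text
time_s: 28.0
ee_pos: [0.5976, 0.0696, 0.2152]
tool_rot: [[0.159, 0.987, -0.002], [0.987, -0.159, -0.0], [-0.001, -0.002, -1.0]]
contact_force: [-0.5, -0.2, 0.5]
gripper_width: 1.001
```

Run:
```python
from h import *
to([.5975,.0706,.126],-9)
```

```text
t 28.0 ee [0.5976 0.0696 0.2152] F [-0.52 -0.24  0.46] w 1.001 units [ 7.200e-03 -5.000e-04  5.945e-01]
y heading -9.129074990629029 yaw units [np.float64(-0.0010756249219085134), np.float64(1.4989243750780914)]
```

Emit:
servo_tool(
  steps="0.007 0 0.1 0 100;0 0 0.12 0 100;0 0 0.12 0 100;0 0 0.12 0 100;0 0 0.09 0 100;0 0 0.04 0 100;0 0 0 0 40;0 0 0 0 40;0 0 0 0 40;0 0 0 0 30;0 0 0 0 20;0 0 0 0 20",
  newtons=20,
)

```text
time_s: 29.2
ee_pos: [0.5965, 0.0717, 0.1281]
tool_rot: [[0.157, 0.988, -0.004], [0.988, -0.157, 0.0], [-0.0, -0.004, -1.0]]
contact_force: [-5.9, 0.8, 5.8]
gripper_width: 0.251
```

Emit:
servo_tool(
  steps="0 0 0 0 20;0 0 0 0 20;0 0 0 0 20",
)

```text
time_s: 29.5
ee_pos: [0.5965, 0.0717, 0.1281]
tool_rot: [[0.157, 0.988, -0.004], [0.988, -0.157, 0.0], [-0.0, -0.004, -1.0]]
contact_force: [-5.4, 1.1, 5.0]
gripper_width: 0.251
```

Emit:
servo_tool(
  steps="0 0.005 0 0 20;0 0.005 0 0 20;0 0 0 0 20;0 0 0 0 20",
)

```text
time_s: 29.9
ee_pos: [0.5967, 0.0717, 0.1281]
tool_rot: [[0.157, 0.988, -0.007], [0.988, -0.157, 0.001], [-0.001, -0.007, -1.0]]
contact_force: [-7.0, 0.2, 7.5]
gripper_width: 0.253
```

Emit:
servo_tool(
  steps="0 0.005 0 0 20;0 0.005 0 0 20;0 0 0 0 20;0 0 0 0 20",
)

```text
time_s: 30.3
ee_pos: [0.5969, 0.0716, 0.1281]
tool_rot: [[0.157, 0.988, -0.01], [0.988, -0.157, 0.001], [-0.001, -0.01, -1.0]]
contact_force: [-11.0, -0.0, 9.9]
gripper_width: 0.252
```

Emit:
servo_tool(
  steps="0 -0.01 0 0 20;0 -0.01 0 0 20;0 -0.01 0 0 20;0 -0.01 0 0 20;0 -0.01 0 0 20;0 0 0 0 20;0 0 0 0 20",
)

```text
time_s: 31.0
ee_pos: [0.5958, 0.0718, 0.1281]
tool_rot: [[0.158, 0.987, 0.004], [0.987, -0.158, -0.0], [0.001, 0.003, -1.0]]
contact_force: [0.6, -0.0, 5.6]
gripper_width: 0.252
```

Emit:
servo_tool(
  steps="0 -0.005 0 0 20;0 -0.005 0 0 20;0 0 0 0 20;0 0 0 0 20",
)

```text
time_s: 31.4
ee_pos: [0.5946, 0.0721, 0.1281]
tool_rot: [[0.158, 0.987, 0.004], [0.987, -0.158, -0.0], [0.001, 0.004, -1.0]]
contact_force: [2.8, 0.4, 5.5]
gripper_width: 0.252
```

Emit:
servo_tool(
  steps="0 -0.005 0 0 20;0 -0.005 0 0 20;0 0 0 0 20;0 0 0 0 20",
)

```text
time_s: 31.8
ee_pos: [0.5932, 0.0724, 0.128]
tool_rot: [[0.158, 0.987, 0.005], [0.987, -0.158, -0.0], [0.001, 0.005, -1.0]]
contact_force: [4.0, 0.6, 4.6]
gripper_width: 0.253
```

Emit:
servo_tool(
  steps="0 -0.005 0 0 20;0 -0.005 0 0 20;0 0 0 0 20;0 0 0 0 20",
)

```text
time_s: 32.2
ee_pos: [0.5929, 0.0724, 0.128]
tool_rot: [[0.158, 0.987, 0.007], [0.987, -0.158, -0.0], [0.001, 0.007, -1.0]]
contact_force: [6.1, 0.7, 3.6]
gripper_width: 0.255
```

Emit:
servo_tool(
  steps="0 -0.005 0 0 20;0 -0.005 0 0 20;0 0 0 0 20;0 0 0 0 20",
)

```text
time_s: 32.6
ee_pos: [0.5927, 0.0725, 0.1281]
tool_rot: [[0.159, 0.987, 0.01], [0.987, -0.159, -0.0], [0.001, 0.01, -1.0]]
contact_force: [8.8, -0.2, 0.5]
gripper_width: 0.251
```

Emit:
servo_tool(
  steps="0 0.01 0 0 20;0 0.01 0 0 20;0 0.01 0 0 20;0 0.01 0 0 20;0 0.01 0 0 20;0 0 0 0 60;0 0 0 0 100;0 0 0 0 100;0 0 0 0 100;0 0 -0.1 0 100;0 0 -0.2 0 100;0 0 -0.2 0 100",
)

```text
time_s: 33.8
ee_pos: [0.5948, 0.0716, 0.202]
tool_rot: [[0.158, 0.987, -0.003], [0.987, -0.158, 0.0], [-0.0, -0.003, -1.0]]
contact_force: [2.1, 0.3, 0.8]
gripper_width: 0.997
```

Emit:
servo_tool(
  steps="-0.1 -0.05 -0.1 0 100;-0.2 -0.09 0 0 100;-0.2 -0.09 0 0 100;-0.2 -0.09 0 0 100;-0.2 -0.09 0 0 100;-0.2 -0.09 0 0 100;-0.12 -0.05 0 0 100;-0.05 -0.02 0 0 100",
)

```text
time_s: 34.6
ee_pos: [0.48, -0.1042, 0.2172]
tool_rot: [[0.16, 0.987, -0.001], [0.987, -0.16, 0.0], [0.0, -0.001, -1.0]]
contact_force: [0.0, 0.6, 0.4]
gripper_width: 1.001
```

Emit:
servo_tool(
  steps="0 0 0 0.07 100;0 0 0 0.07 100;0 0 0 0.07 100;0 0 0 0.07 100;0 0 0 0.07 100;0 0 0 0.07 100;0 0 0 0.07 100;0 0 0 0.07 100;0 0 0 0.07 100;0 0 0 0.07 100;0 0 0 0.03 100;0 0 0 0 100",
)

```text
time_s: 35.8
ee_pos: [0.4814, -0.1024, 0.2172]
tool_rot: [[0.993, -0.116, -0.0], [-0.116, -0.993, 0.0], [-0.0, -0.0, -1.0]]
contact_force: [0.0, 0.6, 0.4]
gripper_width: 0.996
```

Run:
```python
from h import *
to([.4775,-.1034,.099],83)
```

```text
t 35.8 ee [ 0.4814 -0.1024  0.2172] F [0.02 0.61 0.41] w 0.996 units [-0.0253  0.01    0.788 ]
y heading -96.64396283902336 yaw units [np.float64(-1.4970330236585279), np.float64(0.0029669763414725972)]
```

Emit:
servo_tool(
  steps="-0.025 0.01 0.08 0 100;0 0 0.14 0 100;0 0 0.14 0 100;0 0 0.14 0 100;0 0 0.14 0 100;0 0 0.08 0 100;0 0 0.06 0 100;0 0 0 0 40;0 0 0 0 40;0 0 0 0 40;0 0 0 0 30;0 0 0 0 20",
  newtons=50,
)

```text
time_s: 37.0
ee_pos: [0.4777, -0.1036, 0.1012]
tool_rot: [[0.993, -0.117, 0.002], [-0.117, -0.993, 0.0], [0.001, -0.001, -1.0]]
contact_force: [0.4, 2.5, 4.9]
gripper_width: 0.245
```

Emit:
servo_tool(
  steps="0 0 0 0 20;0 0 0 0 20;0 0 0 0 20",
)

```text
time_s: 37.3
ee_pos: [0.4777, -0.1036, 0.1012]
tool_rot: [[0.993, -0.117, 0.002], [-0.117, -0.993, 0.0], [0.001, -0.0, -1.0]]
contact_force: [0.6, 3.2, 5.7]
gripper_width: 0.247
```

Emit:
servo_tool(
  steps="0 -0.008 0 0 20;0 -0.008 0 0 20;0 -0.008 0 0 20;0 0 0 0 20;0 0 0 0 20",
)

```text
time_s: 37.8
ee_pos: [0.4778, -0.1032, 0.1012]
tool_rot: [[0.993, -0.115, 0.001], [-0.115, -0.993, -0.004], [0.001, 0.004, -1.0]]
contact_force: [-4.3, -10.5, 4.9]
gripper_width: 0.244
```

Emit:
servo_tool(
  steps="0 -0.008 0 0 20;0 -0.006 0 0 20;0 -0.004 0 0 20;0 0 0 0 20;0 0 0 0 20",
)

```text
time_s: 38.3
ee_pos: [0.4781, -0.1014, 0.1012]
tool_rot: [[0.993, -0.116, 0.001], [-0.116, -0.993, -0.005], [0.001, 0.005, -1.0]]
contact_force: [-6.6, -15.2, 4.6]
gripper_width: 0.246
```

Emit:
servo_tool(
  steps="0 -0.003 0 0 20;0 0 0 0 20;0 0 0 0 20",
)

```text
time_s: 38.6
ee_pos: [0.4781, -0.1011, 0.1012]
tool_rot: [[0.993, -0.116, 0.001], [-0.116, -0.993, -0.005], [0.001, 0.005, -1.0]]
contact_force: [-7.1, -15.3, 4.5]
gripper_width: 0.246
```

Emit:
servo_tool(
  steps="0 0.01 0 0 20;0 0.01 0 0 20;0 0.007 0 0 20;0 0 0 0 20;0 0 0 0 20",
)

```text
time_s: 39.1
ee_pos: [0.478, -0.1013, 0.1012]
tool_rot: [[0.993, -0.119, 0.002], [-0.119, -0.993, 0.0], [0.002, -0.0, -1.0]]
contact_force: [-1.4, 1.2, 5.2]
gripper_width: 0.247
```

Emit:
servo_tool(
  steps="0 0 0 0 60;0 0 0 0 100;0 0 0 0 100;0 0 0 0 100;0 0 0 0 100;0 0 -0.1 0 100;0 0 -0.2 0 100;0 0 -0.2 0 100;0 0 -0.2 0 100;0 0 -0.08 0 100;0 0 0 0 100",
)

```text
time_s: 40.2
ee_pos: [0.4787, -0.1018, 0.2192]
tool_rot: [[0.993, -0.116, 0.004], [-0.116, -0.993, -0.002], [0.005, 0.002, -1.0]]
contact_force: [0.6, 0.1, 0.5]
gripper_width: 1.002
```

Emit:
servo_tool(
  steps="0 0 0 -0.07 100;0 0 0 -0.07 100;0 0 0 -0.07 100;0 0 0 -0.07 100;0 0 0 -0.07 100;0 0 0 -0.07 100;0 0 0 -0.07 100;0 0 0 -0.07 100;0 0 0 -0.07 100;0 0 0 -0.07 100;0 0 0 -0.03 100;0 0 0 0 100",
)

```text
time_s: 41.4
ee_pos: [0.4768, -0.101, 0.2161]
tool_rot: [[0.158, 0.987, -0.002], [0.987, -0.158, 0.001], [0.001, -0.003, -1.0]]
contact_force: [-0.4, -0.1, 0.1]
gripper_width: 0.996
```

Run:
```python
from h import *
to([.5948,.0718,.127],-9)
```

```text
t 41.4 ee [ 0.4768 -0.101   0.2161] F [-0.37 -0.05  0.14] w 0.996 units [1.2614 0.5959 0.5931]
y heading -9.103244909734327 yaw units [np.float64(-0.0008603742477859555), np.float64(1.499139625752214)]
```

Emit:
servo_tool(
  steps="0.1 0.05 0 0 100;0.2 0.095 0 0 100;0.2 0.095 0 0 100;0.2 0.095 0 0 100;0.2 0.095 0 0 100;0.2 0.06 0 0 100;0.12 0 0 0 100;0.041 0.003 0 0 100;0 0 0 0 100;0 0 0 0 100",
)

```text
time_s: 42.4
ee_pos: [0.5799, 0.0731, 0.2168]
tool_rot: [[0.159, 0.987, -0.001], [0.987, -0.159, -0.0], [-0.001, -0.001, -1.0]]
contact_force: [-0.6, 0.5, 0.9]
gripper_width: 1.001
```

Run:
```python
from h import *
to([.5945,.0718,.127],-9)
```

```text
t 42.4 ee [0.5799 0.0731 0.2168] F [-0.57  0.5   0.94] w 1.001 units [0.0072 0.098  0.5988]
y heading -9.135040471016593 yaw units [np.float64(-0.0011253372584716223), np.float64(1.4988746627415281)]
```

Emit:
servo_tool(
  steps="0.007 0.098 0 0 100;0 0 0.1 0 100;0 0 0.12 0 100;0 0 0.12 0 100;0 0 0.12 0 100;0 0 0.09 0 100;0 0 0.045 0 100;0 0 0 0 40;0 0 0 0 40;0 0 0 0 40;0 0 0 0 30;0 0 0 0 20",
  newtons=20,
)

```text
time_s: 43.6
ee_pos: [0.5949, 0.0727, 0.1289]
tool_rot: [[0.158, 0.988, -0.0], [0.988, -0.158, 0.0], [0.0, -0.0, -1.0]]
contact_force: [-1.4, 0.4, 3.8]
gripper_width: 0.249
```

Emit:
servo_tool(
  steps="0 0 0 0 20;0 0 0 0 20;0 0 0 0 20",
)

```text
time_s: 43.9
ee_pos: [0.5949, 0.0727, 0.1289]
tool_rot: [[0.158, 0.988, -0.0], [0.988, -0.158, 0.0], [0.0, -0.0, -1.0]]
contact_force: [-3.2, 0.7, 6.5]
gripper_width: 0.25
```

Emit:
servo_tool(
  steps="0 0.005 0 0 20;0 0.005 0 0 20;0 0 0 0 20;0 0 0 0 20",
)

```text
time_s: 44.3
ee_pos: [0.5952, 0.0727, 0.1288]
tool_rot: [[0.158, 0.987, -0.003], [0.987, -0.158, 0.0], [-0.0, -0.003, -1.0]]
contact_force: [-5.5, 0.8, 7.6]
gripper_width: 0.249
```

Emit:
servo_tool(
  steps="0 0.005 0 0 20;0 0.005 0 0 20;0 0 0 0 20;0 0 0 0 20",
)

```text
time_s: 44.7
ee_pos: [0.5954, 0.0727, 0.1288]
tool_rot: [[0.158, 0.987, -0.005], [0.987, -0.158, 0.001], [-0.0, -0.005, -1.0]]
contact_force: [-7.6, 2.0, 9.2]
gripper_width: 0.247
```

Emit:
servo_tool(
  steps="0 0.006 0 0 20;0 0 0 0 20;0 0 0 0 20",
)

```text
time_s: 45.0
ee_pos: [0.5955, 0.0726, 0.1288]
tool_rot: [[0.158, 0.987, -0.007], [0.987, -0.158, 0.001], [-0.0, -0.007, -1.0]]
contact_force: [-9.4, 1.6, 11.1]
gripper_width: 0.254
```

Emit:
servo_tool(
  steps="0 -0.01 0 0 20;0 -0.01 0 0 20;0 -0.01 0 0 20;0 -0.01 0 0 20;0 -0.01 0 0 20;0 0 0 0 20;0 0 0 0 20",
)

```text
time_s: 45.7
ee_pos: [0.5934, 0.073, 0.1288]
tool_rot: [[0.158, 0.987, 0.004], [0.987, -0.158, -0.0], [0.0, 0.004, -1.0]]
contact_force: [2.9, 0.7, 6.1]
gripper_width: 0.249
```

Emit:
servo_tool(
  steps="0 -0.005 0 0 20;0 -0.005 0 0 20;0 0 0 0 20;0 0 0 0 20",
)

```text
time_s: 46.1
ee_pos: [0.5931, 0.073, 0.1289]
tool_rot: [[0.158, 0.987, 0.007], [0.987, -0.158, -0.001], [0.001, 0.007, -1.0]]
contact_force: [6.0, 0.0, 4.1]
gripper_width: 0.251
```

Emit:
servo_tool(
  steps="0 -0.005 0 0 20;0 -0.005 0 0 20;0 0 0 0 20;0 0 0 0 20",
)

```text
time_s: 46.5
ee_pos: [0.5929, 0.0731, 0.1289]
tool_rot: [[0.158, 0.987, 0.01], [0.987, -0.158, -0.001], [0.001, 0.01, -1.0]]
contact_force: [8.4, 0.1, 1.9]
gripper_width: 0.246
```

Emit:
servo_tool(
  steps="0 -0.003 0 0 20;0 0 0 0 20;0 0.01 0 0 20;0 0.01 0 0 20;0 0.01 0 0 20;0 0.01 0 0 20;0 0.01 0 0 20;0 0.01 0 0 20;0 0.008 0 0 20;0 0.005 0 0 20;0 0 0 0 20;0 0 0 0 20",
)

```text
time_s: 47.7
ee_pos: [0.5953, 0.0729, 0.1286]
tool_rot: [[0.159, 0.987, -0.008], [0.987, -0.159, 0.002], [0.0, -0.008, -1.0]]
contact_force: [-6.7, 2.5, 13.3]
gripper_width: 0.252
```

Emit:
servo_tool(
  steps="0 -0.01 0 0 20;0 -0.01 0 0 20;0 -0.01 0 0 20;0 -0.01 0 0 20;0 -0.01 0 0 20;0 -0.01 0 0 20;0 -0.008 0 0 20;0 -0.005 0 0 20;0 0 0 0 20;0 0 0 0 20",
)

```text
time_s: 48.7
ee_pos: [0.5928, 0.0733, 0.1288]
tool_rot: [[0.159, 0.987, 0.01], [0.987, -0.159, -0.0], [0.001, 0.01, -1.0]]
contact_force: [9.7, -0.2, -0.1]
gripper_width: 0.249
```

Emit:
servo_tool(
  steps="0 0.01 0 0 20;0 0.01 0 0 20;0 0.01 0 0 20;0 0.01 0 0 20;0 0.006 0 0 20;0 0 0 0 20;0 0 0 0 60;0 0 0 0 100;0 0 0 0 100;0 0 0 0 100;0 0 -0.1 0 100;0 0 -0.2 0 100",
)

```text
time_s: 49.9
ee_pos: [0.5928, 0.0726, 0.1708]
tool_rot: [[0.158, 0.987, -0.007], [0.987, -0.158, 0.0], [-0.001, -0.007, -1.0]]
contact_force: [0.7, 0.1, -1.1]
gripper_width: 0.998
```

Emit:
servo_tool(
  steps="0 0 -0.2 0 100;0 0 -0.2 0 100;0 0 -0.1 0 100;0 0 0 0 100;0 0 0 0 100;0 0 0 0 100",
)

```text
time_s: 50.5
ee_pos: [0.594, 0.0725, 0.2465]
tool_rot: [[0.158, 0.987, -0.003], [0.987, -0.158, 0.0], [-0.0, -0.003, -1.0]]
contact_force: [0.7, 0.4, -0.2]
gripper_width: 0.998
```

Run:
```python
from h import *
from workcell import viewer
to([.5945,.0718,.127])
c=viewer.camera('top');y0,y1,x0,x1=140,290,190,410;cv2.imwrite('pics/c3.png',cv2.resize(c["image"][y0:y1,x0:x1,::-1],None,fx=3.5,fy=3.5))
```

```text
t 50.5 ee [0.594  0.0725 0.2465] F [ 0.66  0.44 -0.19] w 0.998 units [-0.0041  0.007   0.7963]
```

View pics/c3.png

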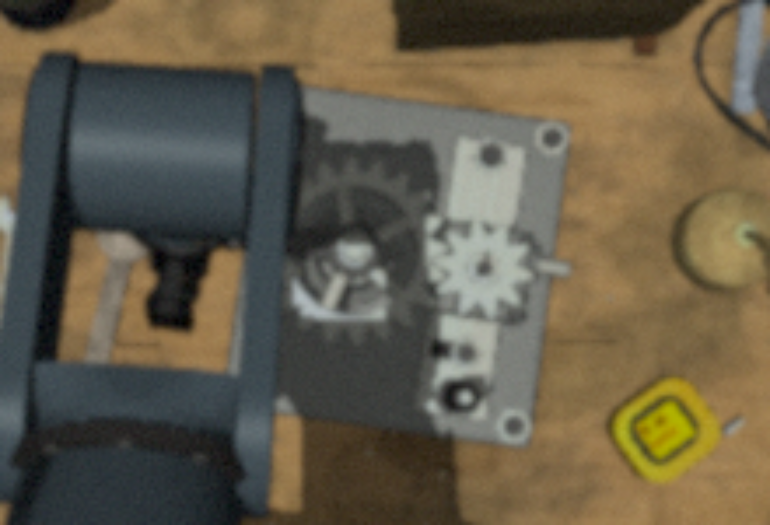

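The picture shows the pinion at (485,268) in mesh with the wheel. The can, tape measure and visible spanner look undisturbed, and the gripper is clear above the work.

```bash
python3 -c "
from workcell import bot
print(bot.sign_off())"
```

```text
the job is handed in; nothing more can be done
None
```

The mesh is set to about 2.1 mm of free play at the crank grip, and the job is handed in at about 50 s. Sign-off gave no verdict.

- **Before:** I rocked the crank to and fro twice, bearing at about 9–11 N. The play measured about 13.2 mm.
- **Setting:** I swung the plate in about 15 mm. A single to-and-fro check gave about 3.5 mm, which was still too loose. I moved the plate in another 2.2 mm. The drag stayed at about 15–17 N throughout, with no sign of wedging.
- **After:** I rocked the crank to and fro twice again. The play was about 2.1 mm at 5.5–6 N bearing. One of these four bearings, the second one toward the far side, reached only about 7 N; the others were 8–10 N.
- **Last checks:** The crank was left near the middle of its play, with the gripper open and clear of everything. The last picture shows the oil can and tape measure undisturbed, and the part of the large spanner in view looks unmoved. The arm hides the smaller spanner, but the tool stayed well above it all along.

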